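# Start the jack screw in its base by the drop of the thread

## Task

Start the jack screw in the screw-jack base without crossing the thread: lift the hexagon-headed screw out of the wooden stand and stand it upright in the mouth of the base. With its weight resting on the thread, turn it backward (anticlockwise seen from above) until it drops over the thread start, then turn it forward (clockwise) one turn. Finish while still gripping the screw, upright and started one turn, and leave the plain pillar, the hammer and the file where they are.

Things in the scene. Friction and masses are not known exactly. Their poses are not given: they have to be found in the camera images.
- jack_screw: Steel jack screw, 112.5 mm tall, about 0.5 kg, standing on the floor of one of the stand's two holes (either one), its lower 42 mm in the hole, at any yaw. Origin: centre of its lower end face; z up along the screw. From there up: plain 19.4 mm point to 22 mm, 30 mm thread to 78 mm, hexagon from 80 to 104 mm, round 31 mm pad to 112.5 mm
- screw_hex (a point): Middle of the screw's hexagon, on the axis, 92 mm above its lower end: where to grip. 36 mm across flats, 24 mm tall; two flats face the screw's +x and -x, the others follow every 60 degrees
- screw_thread (a point): Where the screw's thread begins: 24 mm above its lower end and 15 mm from its axis, on its +x side. Right-hand trapezoidal thread, 30 mm outer diameter, 10 mm rise per turn, oiled and easy to turn
- jack_base: Dark cast screw-jack base, bolted down and fixed: 110 mm square foot with four bolt heads, ribbed round boss of 55 mm diameter, 80 mm tall, with an upright threaded hole. Origin: centre of its underside; z up; any yaw. A screw set down loosely rests on the thread and may lean 4 degrees
- mouth (a point): Centre of the hole's mouth, on the boss's top face, 80 mm above the bench. Countersunk from 41 to 32 mm diameter over 6 mm, then a plain 31.5 mm bore down to 18 mm; below it the thread leaves a 20.4 mm hole for the screw's plain point
- base_thread (a point): Where the base's thread begins: 20 mm below the mouth, 15.5 mm from the axis on the base's +x side. Turned backward the resting screw climbs about 10 mm a turn until, near equal yaws, its lower end is 40 to 41.5 mm below the mouth; within 0.4 rad more it drops to 50 mm if free to fall. Forward from there it winds in 10 mm a turn, with 1 to 2 mm of up-and-down play
- stand: Light wooden stand, fixed, 180 x 76 mm and 50 mm tall, with two round holes of 32 mm diameter, 42 mm deep, 47 mm either side of its centre along its x axis. Origin: centre of its underside
- pillar: Plain round steel extension pillar, 30 mm diameter, 95 mm tall with a 20 mm spigot on top, no thread and no hexagon, standing in the other hole of the stand. Not to be disturbed. Origin: centre of its lower end
- hammer: Hammer lying on the bench, 260 mm long, handle toward its -x. Not to be disturbed
- file: Flat file with a wooden handle, 320 mm long, lying on the bench beyond the work. Not to be disturbed

How it is judged (in metres and radians):
On the way, in this order (a step that is already met when the one before it is completed fails the run):
1. the screw's weight rests on the thread near the top of its climb: upright in the mouth, lower end 39 to 42.2 mm below it, its thread start within about a quarter turn of the base's (z of jack_screw in the frame of mouth between -0.0422 and -0.039 m and horizontal distance between jack_screw and mouth below 0.004 m and angle between jack_screw's own z axis and vertical below 0.15 rad and contact force between jack_screw and jack_base above 2.5 N and x of screw_thread in the frame of jack_base above 0.002 m and y of screw_thread in the frame of jack_base below 0.0075 m), for 0.2 s.
2. the screw has dropped over the thread start: lower end 46.5 to 52 mm below the mouth, its thread start within about a quarter turn of the base's (z of jack_screw in the frame of mouth between -0.052 and -0.0465 m and horizontal distance between jack_screw and mouth below 0.004 m and x of screw_thread in the frame of jack_base above 0.002 m), for 0.1 s.
At the end, for the whole second after the job is handed in: The screw is wound in one turn past the drop, give or take about 110 degrees (lower end 56.5 to 63 mm below the mouth), within 3 mm of the hole's axis and 0.07 rad of upright, at rest, and the fingers grip it with more than 3 N; pillar, hammer and file within 20 mm of where they were (z of jack_screw in the frame of mouth between -0.063 and -0.0565 m and horizontal distance between jack_screw and mouth below 0.003 m and angle between jack_screw's own z axis and vertical below 0.07 rad and contact force between the fingers and jack_screw above 3 N and linear speed of jack_screw below 0.02 m/s and distance of each of pillar, hammer, file from where it was at the start of the episode below 0.02 m); the arm keeps its last pose, push and grip.
It fails at once if the pillar, the hammer or the file is disturbed (moved by more than 20 mm) (distance of any of pillar, hammer, file from where it was at the start of the episode above 0.02 m).
It also fails if it takes over 72 s, if anything falls off the work surface, if the arm or the gripper's body presses on something with over 40 N, if the wrist force passes 120 N, or if a joint passes its speed limit or range.

## Robot

A 7-joint arm with a two-finger parallel gripper is mounted at the origin on the work surface. World frame = base frame: x ahead of the robot, y to its left, z up, the work surface at z = 0. Lengths are in mm, angles in rad, forces in N, time in s.
With the tool pointing down it reaches from about 425 to 1025 mm from the base axis. Payload 9.4 kg.
Tool frame: the origin (TCP) lies midway between the tips of the shut fingers; the grasp point (between the pads) lies 19 mm behind it; z points along the fingers, y is the line along which they close (so a half turn about z gives the same grasp; the last joint's range is limited). The gripper opens to 85 mm and grips with 20 to 120 N. Pads are 22 mm wide; open, the fingers measure 114 mm over their backs; the gripper's body (76 mm by 85 mm) begins 54 mm behind the grasp point. The pads swing forward as they close: fully open they stand 13 mm farther back than shut.
Start: joints at [1.116, 0.599, -0.003, 1.599, 0.002, 0.943, -0.08], TCP at [267.426, -673.875, 231.275] pointing down, gripper open.
Joint ranges: [-2.57, 2.57], [-0.35, 1.97], [-1.29, 1.29], [0.11, 2.56], [-1.05, 4.19], [0.11, 1.86], [-2.63, 2.63]. Speed limits (rad/s): [2.22, 2.22, 3.01, 3.01, 3.14, 3.14, 3.14].

## Interface

Orientations are given as [roll, pitch, yaw] about the fixed x, y, z axes, in that order (R = Rz(yaw) Ry(pitch) Rx(roll)).
In Python, from cell import env gives the robot as it stands.
- The arm moves only by the tool send_rows, never from a script. Its arguments are lists of equal length, an entry for each row: "twist": the turn, a rotation vector about the tool's x, y, z in degrees, a list of three; "travel": the shift along the tool's x, y, z in cm, a list of three; "hand": the finger opening in cm, from 0 to 8.54. A call has 1 to 5 rows; each row shifts and turns the commanded pose from where the row before left it, along the tool's axes as they then stand; what a row does not reach is not made up. A row lasts 1/12 s, in which the tool goes at most 41.7 mm and 7.16 degrees, less where a joint would pass 70% of its speed; a pose out of reach is approached as far as the arm can. A call with a gripper value outside its range is refused whole. The fingers move at their own pace and stop on an object; "newtons" is the grip in N (left out, the last holds). Time passes only in rows, so rows that do not move let the fingers close. It gives the time, the measured TCP pose, the force, the opening and the grip force at its end, in the units of the state.
- env.state(): the state, without advancing time (a new reading comes with each control period).
- env.camera(name): name is "scene" or "top"; returns (picture, depth): 400x640x3 uint8, red, green, blue; 400x640 float32, mm along the optical axis (not along the pixel's ray), 0 where there is no reading.
- env.calibration(name): a dict with "intrinsics" (3x3 intrinsics, pixels), "position" and "attitude" of the camera in the world. Camera axes: x right, y down, z forward; pixel columns grow to the right and rows downward; lengths in mm; the calibration is good to about 2 mm. A picture is of the moment at which its call begins. calibration takes no time and is no camera call.
- env.close_job(): hands the job in; it is judged then, once.
The state is a dict: "clock": time; "qpos": joint angles; "dq": joint speeds; "joint_efforts": joint torques, N m; "ee_pos": TCP position; "eef_rot": TCP orientation; "wrist_force": force on the tool from outside, world axes, zero at the start; "ft_torque": the same for the moment, N m; "gripper_width": finger opening in mm; "finger_force": force on a finger pad.
Only numpy, scipy, OpenCV 4.12 (cv2) and the standard library are available. Lean on these libraries where they do the work, as an engineer would, in place of code of your own. Each camera call takes 0.05 s, during which the arm holds its last target. There are 200 camera calls.

## Working session

There is one attempt and no reset: what is moved stays moved. The work goes in short steps, Python scripts to look and compute and a tool call to move; the robot and the scene stay as the last step left them, time stands still between calls to the robot, and variables do not carry over. Pictures are saved under pics/ and viewed, at most 10 in all, crops included, and the job is handed in when it is done.

Besides the shell and the picture viewer there is one more tool, called after ">>>" as name(argument=value, ...), one argument or row to a line, values as JSON. send_rows: Moves the arm, as the interface text tells. Its arguments: {"type":"object","properties":{"twist":{"type":"array"},"travel":{"type":"array"},"hand":{"type":"array"},"newtons":{"type":"number"}},"required":["twist","travel","hand"]}

```bash
mkdir -p pics
cat > h.py <<'E'
import numpy as np, cv2
from cell import env
from scipy.spatial.transform import Rotation as R
def cal(n):
    c=env.calibration(n); a=np.array(c["attitude"],float)
    Rm=a if a.shape==(3,3) else (R.from_euler('xyz',a).as_matrix() if a.size==3 else None)
    return np.array(c["intrinsics"]),np.array(c["position"]),Rm
def pts(n,depth):
    K,p,Rm=cal(n); v,u=np.indices(depth.shape)
    d=np.stack([(u-K[0,2])/K[0,0],(v-K[1,2])/K[1,1],np.ones(depth.shape)],-1)*depth[...,None]
    return d@Rm.T+p
def save(n,im): cv2.imwrite(n,im[...,::-1])
E
python3 - <<'E'
from h import *
for n in("scene","top"):
    print(env.calibration(n)); im,d=env.camera(n); save(f"pics/{n}0.png",im); np.save(f"{n}0.npy",d); np.save(f"{n}im.npy",im)
print(env.state())
E
```

```text
{'intrinsics': array([[415.47396467,   0.        , 316.27955915],
       [  0.        , 415.47396467, 199.56546521],
       [  0.        ,   0.        ,   1.        ]]), 'position': array([1245.09100716, -166.63179422,  818.95159572]), 'attitude': array([-2.35690764,  0.01215464,  1.21295162])}
{'intrinsics': array([[388.96408969,   0.        , 326.19737078],
       [  0.        , 388.96408969, 200.01876657],
       [  0.        ,   0.        ,   1.        ]]), 'position': array([ 478.4675274 ,   60.79524565, 1049.07667315]), 'attitude': array([-3.03981716,  0.03028905, -1.57503533])}
{'clock': 0.1, 'qpos': array([ 1.11630886,  0.60005525, -0.00254562,  1.60008616,  0.00178991,
        0.94290197, -0.07977589]), 'dq': array([-0.00144019, -0.00093818, -0.00085403, -0.0021798 , -0.00103862,
        0.00026601,  0.00031524]), 'joint_efforts': array([ 5.42856753e-03, -7.77987671e+01,  1.56981815e+00, -2.58628732e+01,
        1.25616117e-02,  5.47546340e-03,  2.62265260e-06]), 'ee_pos': array([ 267.25374186, -673.46655534,  230.48300856]), 'eef_rot': array([-3.14014956e+00,  1.24907761e-04,  3.77866150e-01]), 'wrist_force': array([0.46604947, 0.13896856, 0.59764996]), 'ft_torque': array([ 0.00678522,  0.04980945, -0.01933293]), 'finger_force': 0.0, 'gripper_width': 85.26104546050017}
```

View pics/top0.png

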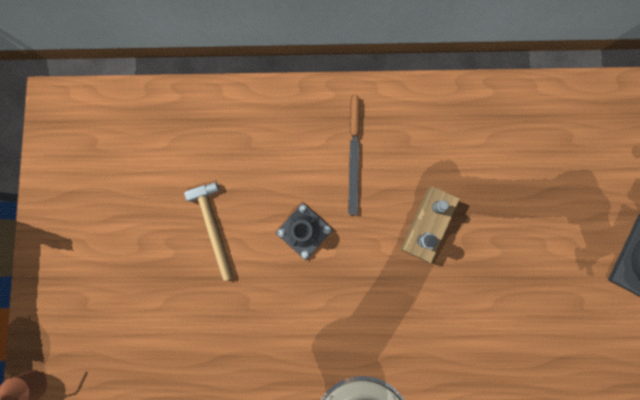

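View pics/scene0.png

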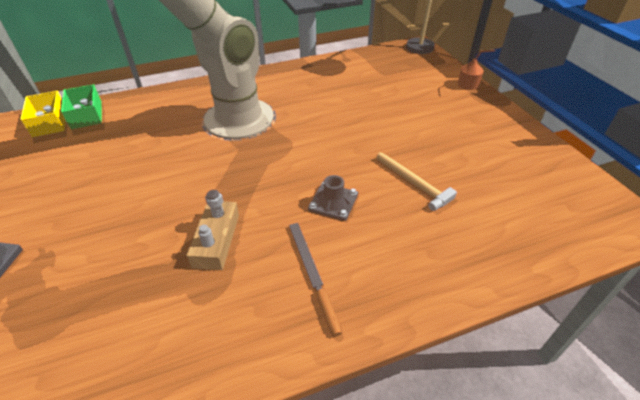

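Run:
```python
from h import *
out=[]
for n,boxes in(("top",((275,195,335,265),(400,180,465,270))),("scene",((305,170,365,225),(185,185,245,275)))):
    im=np.load(n+"im.npy");d=np.load(n+"0.npy");P=pts(n,d)
    for (a,b,c,e),zs in zip(boxes,(((74,86),),((112,121),(108,130),(90,104),(45,55)))):
        Q=P[b:e,a:c].reshape(-1,3)
        for lo,hi in zs:
            m=(Q[:,2]>lo)&(Q[:,2]<hi)&(d[b:e,a:c].ravel()>0)
            q=Q[m]
            if len(q): print(n,lo,hi,len(q),q.mean(0).round(1),q.min(0).round(1),q.max(0).round(1), np.round(((q[:,:2].min(0)+q[:,:2].max(0))/2),1))
        print(np.histogram(Q[:,2],bins=range(-10,150,10))[0])
        s=6;out.append(cv2.resize(im[b:e,a:c],(380,290),interpolation=cv2.INTER_CUBIC))
        if lo==45:
            for lo,hi in((110,135),):
              m=(Q[:,2]>lo)&(Q[:,2]<hi)
              for q in Q[m]: print(q.round(1),end=' ')
save("pics/crop.png",np.vstack([np.hstack(out[:2]),np.hstack(out[2:])]))
```

```text
top 74 86 250 [501.6 151.3  79.4] [475.7 125.3  74.1] [528.1 178.   84.4] [501.9 151.7]
[1072 1424  907  303  106   40   61   14  157  101    0    0    0    0
    0]
top 112 121 110 [ 474.1 -154.3  117.9] [ 455.7 -174.   112.1] [ 493.5 -138.5  120.8] [ 474.6 -156.3]
top 108 130 204 [ 474.4 -154.7  117.6] [ 455.6 -174.4  108.2] [ 493.6 -136.9  125.1] [ 474.6 -155.6]
top 90 104 84 [ 539.1 -182.7   98.1] [ 455.3 -208.7   90. ] [ 569.6 -136.4  103.9] [ 512.4 -172.5]
top 45 55 1728 [ 518.3 -175.1   50. ] [ 421.4 -248.4   45.1] [ 612.2 -104.3   55. ] [ 516.8 -176.3]
[1766 1756   46   45   54  903  877   13    7   47   43   72  123   73
    0]
[ 493.5 -150.8  114.1] [ 493.5 -153.5  112.6] [ 491.2 -148.7  112.4] [ 491.2 -153.9  110.3] [ 491.2 -155.9  111.8] [ 491.2 -158.7  110.1] [ 491.1 -163.3  110.6] [ 488.8 -146.7  110.4] [ 488.8 -148.6  112.6] [ 488.8 -150.2  116. ] [ 488.7 -151.8  119.4] [ 488.7 -153.2  123.1] [ 488.7 -156.3  119.9] [ 488.7 -158.8  119.5] [ 488.7 -161.6  117.3] [ 488.8 -165.6  110.8] [ 488.8 -168.1  110.1] [ 488.7 -170.2  111.3] [ 486.5 -144.3  110.2] [ 486.5 -146.5  11
[... 7204 characters left out ...]
.1  117.5] [ 489.  -165.8  117.9] [ 487.4 -163.6  115.6] [ 491.3 -161.3  118.4] [ 488.9 -159.   115.5] [ 489.  -156.8  114.7] [ 487.3 -154.5  112.3] [ 486.4 -152.2  110.6] [ 488.7 -147.6  111.1] [ 484.1 -171.   111.9] [ 484.7 -168.7  111.6] [ 486.1 -166.4  112.1] [ 486.  -161.9  110.3] [ 490.3 -159.6  113.6] [ 488.6 -157.4  111.1] [ 491.6 -150.6  111.4] [ 491.1 -148.3  110.1] [ 486.9 -169.3  110.4] [ 488.8 -167.   111.4] [ 489.3 -164.8  111.1] [ 491.1 -162.5  111.9] [ 490.9 -160.3  110.9] [ 491.5 -158.   110.7] [ 493.2 -153.5  110.6] [ 496.6 -151.3  112.9] [ 489.7 -172.2  110.7] [ 490.1 -169.9  110.2] [ 491.1 -167.7  110.4] [ 491.8 -165.4  110.2] [ 495.5 -163.2  112.8] [ 496.  -156.4  110.8]
```

View pics/crop.png

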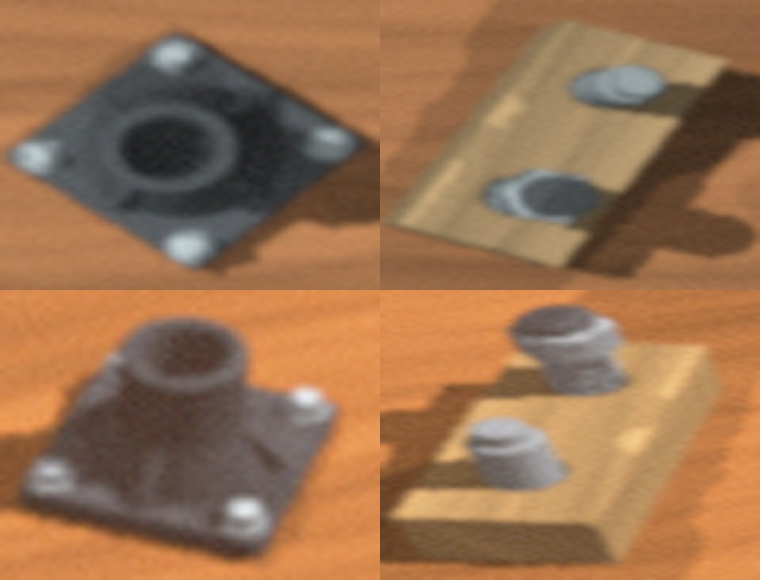

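>>> send_rows(
  twist=[
    [0,0,7],
    [0,0,7],
    [0,0,7],
    [0,0,7],
    [0,0,7],
  ],
  travel=[
    [0,0,0],
    [0,0,0],
    [0,0,0],
    [0,0,0],
    [0,0,0],
  ],
  hand=[8.5,8.5,8.5,8.5,8.5],
  newtons=40,
)

```text
clock: 0.52
ee_pos: [267.3, -673.6, 230.8]
eef_rot: [-3.141, 0.0, -0.239]
wrist_force: [-0.4, -0.5, -0.4]
gripper_width: 84.9
finger_force: 0.0
```

>>> send_rows(
  twist=[
    [0,0,7],
    [0,0,7],
    [0,0,0],
    [0,0,0],
    [0,0,0],
  ],
  travel=[
    [0,0,0],
    [0,0,0],
    [-0.4,-3.9,0],
    [-0.4,-3.9,0],
    [-0.4,-3.9,0],
  ],
  hand=[8.5,8.5,8.5,8.5,8.5],
)

```text
clock: 0.93
ee_pos: [310.4, -563.0, 230.5]
eef_rot: [-3.141, 0.001, -0.479]
wrist_force: [1.9, 1.0, 0.5]
gripper_width: 84.5
finger_force: 0.0
```

>>> send_rows(
  twist=[
    [0,0,0],
    [0,0,0],
    [0,0,0],
    [0,0,0],
    [0,0,0],
  ],
  travel=[
    [-0.4,-3.9,0],
    [-0.4,-3.9,0],
    [-0.4,-3.9,0],
    [-0.4,-3.9,0],
    [-0.4,-3.9,0],
  ],
  hand=[8.5,8.5,8.5,8.5,8.5],
)

```text
clock: 1.35
ee_pos: [382.6, -380.1, 231.1]
eef_rot: [-3.141, 0.0, -0.477]
wrist_force: [0.9, 0.7, 0.7]
gripper_width: 85.0
finger_force: 0.0
```

>>> send_rows(
  twist=[
    [0,0,0],
    [0,0,0],
    [0,0,0],
    [0,0,0],
    [0,0,0],
  ],
  travel=[
    [-0.4,-3.9,0],
    [-0.4,-3.9,0],
    [-0.4,-3.9,0],
    [-0.4,-3.9,0],
    [-0.4,-3.9,0],
  ],
  hand=[8.5,8.5,8.5,8.5,8.5],
)

```text
clock: 1.77
ee_pos: [454.4, -197.8, 231.2]
eef_rot: [3.142, 0.0, -0.477]
wrist_force: [0.7, -0.2, -0.8]
gripper_width: 84.7
finger_force: 0.0
```

```bash
cat >> h.py <<'E'
def st():
    s=env.state(); print('t',round(s['clock'],2),'p',s['ee_pos'].round(1),'rot',s['eef_rot'].round(3),'q7',s['qpos'][[0,4,5,6]].round(3),'F',s['wrist_force'].round(1),'T',s['ft_torque'].round(2),'w',round(s['gripper_width'],1),'ff',round(s['finger_force'],1)); return s
def to(x,y,z):
    s=st(); d=np.array([x,y,z])-s['ee_pos']; print('cm tool',(R.from_euler('xyz',s['eef_rot']).as_matrix().T@d/10).round(2))
E
python3 -c "
from h import *
to(476,-156.5,180)"
```

```text
t 1.77 p [ 454.4 -197.8  231.2] rot [ 3.142  0.    -0.477] q7 [ 0.13  -0.109  0.696 -1.628] F [ 0.7 -0.2 -0.8] T [-0.03 -0.07  0.  ] w 84.7 ff 0.0
cm tool [ 0.02 -4.66  5.12]
```

>>> send_rows(
  twist=[
    [0,0,0],
    [0,0,0],
    [0,0,0],
    [0,0,0],
    [0,0,0],
  ],
  travel=[
    [0,-2.4,1.0],
    [0,-2.3,2.0],
    [0,0,2.2],
    [0,0,0],
    [0,0,0],
  ],
  hand=[8.5,8.5,8.5,8.5,8.5],
)

```text
clock: 2.18
ee_pos: [474.9, -157.9, 178.6]
eef_rot: [3.14, 0.003, -0.477]
wrist_force: [-0.3, -0.4, 0.5]
gripper_width: 85.0
finger_force: 0.0
```

```bash
python3 -c "
from h import *
to(476,-156.5,78)
im,d=env.camera('scene'); save('pics/s1.png',cv2.resize(im[120:300,120:320],(800,720))[:600])
im,d=env.camera('top'); save('pics/t1.png',cv2.resize(im[160:280,380:500],(600,600)))
"
```

```text
t 2.18 p [ 474.9 -157.9  178.6] rot [ 3.14e+00  3.00e-03 -4.77e-01] q7 [ 0.07  -0.138  0.574 -1.69 ] F [-0.3 -0.4  0.5] T [0.03 0.04 0.  ] w 85.0 ff 0.0
cm tool [ 0.06 -0.19 10.06]
```

View pics/s1.png

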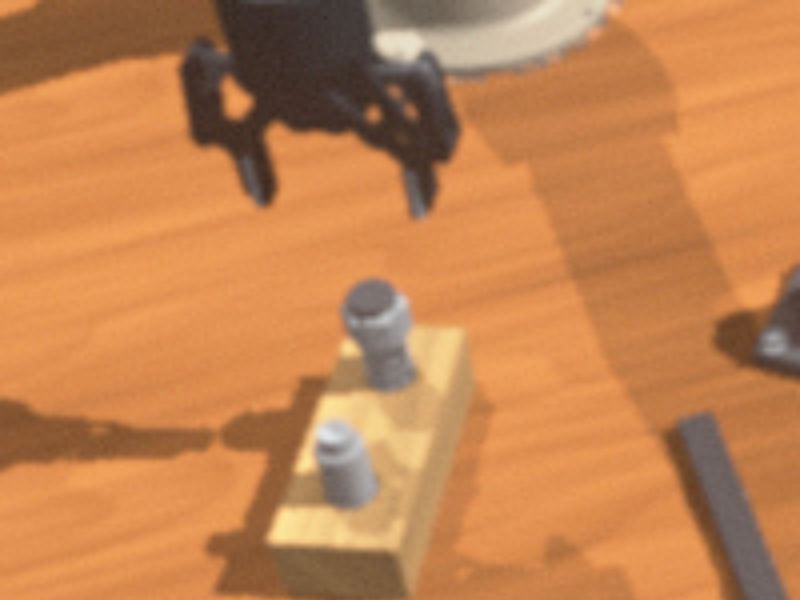

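The gripper straddles the screw (head at crop ~(377,300), fingertips at ~(262,200) and ~(418,212)). Descending to grip.

>>> send_rows(
  twist=[
    [0,0,0],
    [0,0,0],
    [0,0,0],
    [0,0,0],
    [0,0,0],
  ],
  travel=[
    [0.05,-0.15,2.5],
    [0,0,2.5],
    [0,0,2.5],
    [0,0,2.5],
    [0,0,0],
  ],
  hand=[8.5,8.5,8.5,8.5,8.5],
)

```text
clock: 2.7
ee_pos: [475.7, -157.5, 77.1]
eef_rot: [3.141, 0.003, -0.479]
wrist_force: [-0.4, 1.1, 0.5]
gripper_width: 85.1
finger_force: 0.0
```

>>> send_rows(
  twist=[
    [0,0,0],
    [0,0,0],
    [0,0,0],
    [0,0,0],
    [0,0,0],
  ],
  travel=[
    [0,0,0],
    [0,0,0],
    [0,0,0],
    [0,0,0],
    [0,0,0],
  ],
  hand=[7,6,5,4,3],
)

```text
clock: 3.12
ee_pos: [478.0, -157.3, 81.0]
eef_rot: [-3.141, -0.003, -0.478]
wrist_force: [0.4, -0.6, 9.1]
gripper_width: 38.9
finger_force: 39.0
```

>>> send_rows(
  twist=[
    [0,0,0],
    [0,0,0],
    [0,0,0],
    [0,0,0],
    [0,0,0],
  ],
  travel=[
    [0,0,0],
    [0,0,0],
    [0,0,0],
    [0,0,0],
    [0,0,0],
  ],
  hand=[2.5,2.5,2.5,2.5,2.5],
)

```text
clock: 3.53
ee_pos: [477.9, -157.2, 81.0]
eef_rot: [-3.141, -0.003, -0.478]
wrist_force: [-0.5, -0.7, 10.2]
gripper_width: 38.8
finger_force: 39.0
```

```bash
python3 -c "
from h import *
st()"
```

```text
t 3.53 p [ 477.9 -157.2   81. ] rot [-3.141e+00 -3.000e-03 -4.780e-01] q7 [ 0.125 -0.194  0.331 -1.644] F [-0.5 -0.7 10.2] T [-0.16  0.22  0.02] w 38.8 ff 39.0
```

>>> send_rows(
  twist=[
    [0,0,0],
    [0,0,0],
    [0,0,-4.5],
    [0,0,-4.5],
    [0,0,0],
  ],
  travel=[
    [0,0,0],
    [0,0,0],
    [0,0,0],
    [0,0,0],
    [0,0,0],
  ],
  hand=[5,5,5,5,5],
)

```text
clock: 3.95
ee_pos: [477.0, -156.8, 79.6]
eef_rot: [-3.142, -0.0, -0.317]
wrist_force: [0.3, 0.1, -0.3]
gripper_width: 50.2
finger_force: 0.0
```

>>> send_rows(
  twist=[
    [0,0,0],
    [0,0,0],
    [0,0,0],
    [0,0,0],
    [0,0,0],
  ],
  travel=[
    [0,0,0],
    [0,0,0],
    [0,0,0],
    [0,0,0],
    [0,0,0],
  ],
  hand=[3,2.5,2.5,2.5,2.5],
)

```text
clock: 4.37
ee_pos: [477.2, -157.0, 79.7]
eef_rot: [-3.142, -0.001, -0.323]
wrist_force: [-1.0, -0.6, 5.7]
gripper_width: 39.9
finger_force: 39.6
```

```bash
python3 -c "
from h import *
st()"
```

```text
t 4.37 p [ 477.2 -157.    79.7] rot [-3.142e+00 -1.000e-03 -3.230e-01] q7 [ 0.151 -0.132  0.329 -1.554] F [-1.  -0.6  5.7] T [-0.04  0.17 -0.01] w 39.9 ff 39.6
```

>>> send_rows(
  twist=[
    [0,0,0],
    [0,0,5],
    [0,0,6],
    [0,0,6],
    [0,0,0],
  ],
  travel=[
    [0,0,0],
    [0,0,0],
    [0,0,0],
    [0,0,0],
    [0,0,0],
  ],
  hand=[5,5,5,5,5],
)

```text
clock: 4.78
ee_pos: [476.9, -156.7, 79.2]
eef_rot: [3.141, 0.0, -0.623]
wrist_force: [-0.1, 0.4, -0.1]
gripper_width: 50.2
finger_force: 0.0
```

>>> send_rows(
  twist=[
    [0,0,0],
    [0,0,0],
    [0,0,0],
    [0,0,0],
    [0,0,0],
  ],
  travel=[
    [0,0,0],
    [0,0,0],
    [0,0,0],
    [0,0,0],
    [0,0,0],
  ],
  hand=[3,2.5,2.5,2.5,2.5],
)

```text
clock: 5.2
ee_pos: [477.0, -156.8, 79.4]
eef_rot: [-3.141, -0.0, -0.616]
wrist_force: [-0.9, 0.0, 5.1]
gripper_width: 37.0
finger_force: 39.7
```

```bash
python3 -c "
from h import *
st()"
```

```text
t 5.2 p [ 477.  -156.8   79.4] rot [-3.141 -0.    -0.616] q7 [ 0.103 -0.25   0.332 -1.726] F [-0.9  0.   5.1] T [ 0.27  0.1  -0.01] w 37.0 ff 39.7
```

>>> send_rows(
  twist=[
    [0,0,0],
    [0,0,3],
    [0,0,0],
    [0,0,0],
    [0,0,0],
  ],
  travel=[
    [0,0,0],
    [0,0,0],
    [0,0,0],
    [0,0,0],
    [0,0,0],
  ],
  hand=[5,5,3,2.5,2.5],
)

```text
clock: 5.62
ee_pos: [476.8, -157.0, 79.3]
eef_rot: [3.141, -0.0, -0.668]
wrist_force: [-0.7, 0.1, 2.9]
gripper_width: 36.3
finger_force: 39.7
```

>>> send_rows(
  twist=[
    [0,0,0],
    [0,0,0],
    [0,0,0],
    [0,0,0],
    [0,0,0],
  ],
  travel=[
    [0,0,0],
    [0,0,0],
    [0,0,-0.5],
    [0,0,-1.0],
    [0,0,-1.0],
  ],
  hand=[2.5,2.5,2.5,2.5,2.5],
  newtons=60,
)

```text
clock: 6.03
ee_pos: [476.4, -156.7, 104.6]
eef_rot: [3.141, 0.001, -0.669]
wrist_force: [0.8, 0.2, -4.3]
gripper_width: 35.9
finger_force: 60.6
```

```bash
python3 -c "
from h import *
st()"
```

```text
t 6.03 p [ 476.4 -156.7  104.6] rot [ 3.141e+00  1.000e-03 -6.690e-01] q7 [ 0.072 -0.255  0.396 -1.77 ] F [ 0.8  0.2 -4.3] T [ 0.01 -0.06 -0.03] w 35.9 ff 60.6
```

>>> send_rows(
  twist=[
    [0,0,0],
    [0,0,0],
    [0,0,0],
    [0,0,0],
    [0,0,0],
  ],
  travel=[
    [0,0,-2.5],
    [0,0,-2.5],
    [0,0,-2.2],
    [-1.1,-1.7,0],
    [-2.1,-3.2,0],
  ],
  hand=[2.5,2.5,2.5,2.5,2.5],
)

```text
clock: 6.45
ee_pos: [482.9, -102.0, 178.9]
eef_rot: [-3.14, -0.005, -0.676]
wrist_force: [0.5, 0.7, -4.7]
gripper_width: 36.2
finger_force: 61.2
```

>>> send_rows(
  twist=[
    [0,0,0],
    [0,0,0],
    [0,0,0],
    [0,0,0],
    [0,0,0],
  ],
  travel=[
    [-2.1,-3.2,0],
    [-2.1,-3.2,0],
    [-2.1,-3.2,0],
    [-2.1,-3.2,0],
    [-2.1,-3.2,0],
  ],
  hand=[2.5,2.5,2.5,2.5,2.5],
)

```text
clock: 6.87
ee_pos: [498.7, 94.0, 177.2]
eef_rot: [-3.141, -0.0, -0.669]
wrist_force: [0.5, 0.0, -3.9]
gripper_width: 35.5
finger_force: 61.2
```

>>> send_rows(
  twist=[
    [0,0,0],
    [0,0,0],
    [0,0,0],
    [0,0,0],
    [0,0,0],
  ],
  travel=[
    [-2.1,-3.2,0],
    [-1.2,-1.6,0],
    [0,0,0],
    [0,0,0],
    [0,0,0],
  ],
  hand=[2.5,2.5,2.5,2.5,2.5],
)

```text
clock: 7.28
ee_pos: [502.6, 149.5, 176.7]
eef_rot: [3.141, -0.0, -0.669]
wrist_force: [0.7, -0.0, -3.7]
gripper_width: 35.5
finger_force: 61.3
```

```bash
python3 -c "
from h import *
to(503.3,150.3,170)
im,d=env.camera('scene'); save('pics/s2.png',cv2.resize(im[60:240,240:440],(660,594)))
P=pts('scene',d)[100:240,270:420].reshape(-1,3)
s=env.state()['ee_pos']
for lo,hi in((76,84),(100,118),(120,150)):
    q=P[(P[:,2]>lo)&(P[:,2]<hi)&(np.hypot(P[:,0]-503,P[:,1]-150)<40)]
    print(lo,len(q),q.min(0).round(1),q.max(0).round(1))
"
```

```text
t 7.28 p [502.6 149.5 176.7] rot [ 3.141 -0.    -0.669] q7 [-0.608 -0.226  0.597 -2.395] F [ 0.7 -0.  -3.7] T [-0.06 -0.04  0.02] w 35.5 ff 61.3
cm tool [ 0.   -0.1   0.67]
76 141 [476.9 123.   76.3] [531.9 177.2  83.5]
100 27 [501.  138.4 106.8] [514.4 158.1 117.8]
120 98 [491.8 134.7 120.6] [516.7 161.8 149.9]
```

View pics/s2.png

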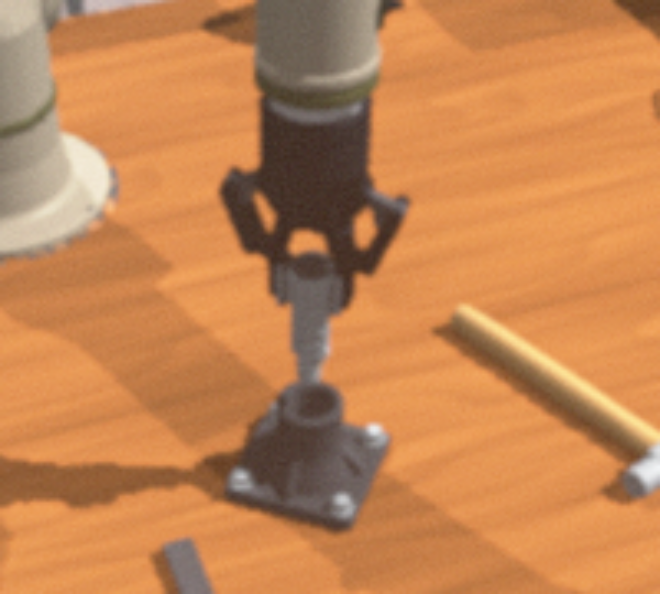

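>>> send_rows(
  twist=[
    [0,0,0],
    [0,0,0],
    [0,0,0],
    [0,0,0],
    [0,0,0],
  ],
  travel=[
    [0,-0.1,1.5],
    [0,0,1.5],
    [0,0,1.0],
    [0,0,0.5],
    [0,0,0],
  ],
  hand=[2.5,2.5,2.5,2.5,2.5],
)

```text
clock: 7.75
ee_pos: [503.3, 149.9, 130.4]
eef_rot: [3.14, 0.001, -0.671]
wrist_force: [1.0, -0.1, -4.1]
gripper_width: 35.4
finger_force: 61.2
```

>>> send_rows(
  twist=[
    [0,0,0],
    [0,0,0],
    [0,0,0],
    [0,0,0],
    [0,0,0],
  ],
  travel=[
    [0,0,0.4],
    [0,0,0.4],
    [0,0,0.4],
    [0,0,0.4],
    [0,0,0],
  ],
  hand=[2.5,2.5,2.5,2.5,2.5],
)

```text
clock: 8.17
ee_pos: [503.4, 151.0, 114.6]
eef_rot: [3.141, 0.0, -0.669]
wrist_force: [-0.3, 0.1, -4.3]
gripper_width: 35.5
finger_force: 61.3
```

```bash
python3 -c "
from h import *
st()"
```

```text
t 8.17 p [503.4 151.  114.6] rot [ 3.141  0.    -0.669] q7 [-0.562 -0.278  0.455 -2.351] F [-0.3  0.1 -4.3] T [0.01 0.2  0.01] w 35.5 ff 61.3
```

>>> send_rows(
  twist=[
    [0,0,0],
    [0,0,0],
    [0,0,0],
    [0,0,0],
    [0,0,0],
  ],
  travel=[
    [0,0,0.15],
    [0,0,0.15],
    [0,0,0.15],
    [0,0,0],
    [0,0,0],
  ],
  hand=[2.5,2.5,2.5,2.5,2.5],
)

```text
clock: 8.58
ee_pos: [503.5, 151.0, 110.7]
eef_rot: [3.141, 0.0, -0.669]
wrist_force: [-1.6, 0.3, -5.2]
gripper_width: 35.8
finger_force: 61.3
```

>>> send_rows(
  twist=[
    [0,0,0],
    [0,0,0],
    [0,0,0],
    [0,0,0],
    [0,0,0],
  ],
  travel=[
    [0,0,0.1],
    [0,0,0.1],
    [0,0,0.1],
    [0,0,0],
    [0,0,0],
  ],
  hand=[2.5,2.5,2.5,2.5,2.5],
)

```text
clock: 9.0
ee_pos: [503.6, 150.9, 107.6]
eef_rot: [3.141, 0.0, -0.669]
wrist_force: [-2.5, 0.3, -4.7]
gripper_width: 35.9
finger_force: 61.3
```

>>> send_rows(
  twist=[
    [0,0,0],
    [0,0,0],
    [0,0,0],
    [0,0,0],
    [0,0,0],
  ],
  travel=[
    [0,0,0.1],
    [0,0,0.1],
    [0,0,0.1],
    [0,0,0],
    [0,0,0],
  ],
  hand=[2.5,2.5,2.5,2.5,2.5],
)

```text
clock: 9.42
ee_pos: [503.8, 150.9, 105.7]
eef_rot: [-3.141, 0.0, -0.67]
wrist_force: [-5.6, -0.7, 11.5]
gripper_width: 35.7
finger_force: 63.0
```

>>> send_rows(
  twist=[
    [0,0,0],
    [0,0,0],
    [0,0,0],
    [0,0,0],
    [0,0,0],
  ],
  travel=[
    [0,0,0.1],
    [0,0,0.1],
    [0,0,0],
    [0,0,0],
    [0,0,0],
  ],
  hand=[2.5,2.5,2.5,2.5,2.5],
)

```text
clock: 9.83
ee_pos: [504.1, 150.8, 105.5]
eef_rot: [-3.139, -0.0, -0.67]
wrist_force: [-10.1, -3.7, 37.1]
gripper_width: 35.9
finger_force: 65.5
```

```bash
python3 -c "
from h import *
st()"
```

```text
t 9.83 p [504.1 150.8 105.5] rot [-3.139 -0.    -0.67 ] q7 [-0.551 -0.286  0.43  -2.344] F [-10.1  -3.7  37.1] T [-0.88  2.37 -0.02] w 35.9 ff 65.5
```

>>> send_rows(
  twist=[
    [0,0,0],
    [0,0,0],
    [0,0,0],
    [0,0,0],
  ],
  travel=[
    [-0.07,0.05,-0.2],
    [0,0,0],
    [0,0,0],
    [0,0,0],
  ],
  hand=[2.5,2.5,2.5,2.5],
)

```text
clock: 10.17
ee_pos: [503.4, 151.1, 105.6]
eef_rot: [-3.14, -0.001, -0.67]
wrist_force: [-5.1, -2.3, 14.7]
gripper_width: 35.7
finger_force: 63.3
```

```bash
python3 -c "
from h import *
st()"
```

```text
t 10.17 p [503.4 151.1 105.6] rot [-3.14e+00 -1.00e-03 -6.70e-01] q7 [-0.554 -0.285  0.431 -2.345] F [-5.1 -2.3 14.7] T [-0.4   1.08 -0.02] w 35.7 ff 63.3
```

>>> send_rows(
  twist=[
    [0,0,0],
    [0,0,-7],
    [0,0,-7],
    [0,0,-7],
    [0,0,-7],
  ],
  travel=[
    [-0.07,0.05,-0.08],
    [0,0,-0.02],
    [0,0,-0.02],
    [0,0,-0.02],
    [0,0,-0.02],
  ],
  hand=[2.5,2.5,2.5,2.5,2.5],
)

```text
clock: 10.58
ee_pos: [503.0, 151.1, 106.5]
eef_rot: [-3.141, -0.002, -0.175]
wrist_force: [-0.5, -1.7, 2.5]
gripper_width: 35.9
finger_force: 62.2
```

>>> send_rows(
  twist=[
    [0,0,-7],
    [0,0,-7],
    [0,0,-7],
    [0,0,-7],
    [0,0,-7],
  ],
  travel=[
    [0,0,-0.02],
    [0,0,-0.02],
    [0,0,-0.02],
    [0,0,-0.02],
    [0,0,-0.02],
  ],
  hand=[2.5,2.5,2.5,2.5,2.5],
)

```text
clock: 11.0
ee_pos: [502.9, 151.1, 107.4]
eef_rot: [3.141, -0.001, 0.436]
wrist_force: [-0.5, -2.1, 1.3]
gripper_width: 35.9
finger_force: 62.2
```

```bash
python3 -c "
from h import *
st()"
```

```text
t 11.0 p [502.9 151.1 107.4] rot [ 3.141e+00 -1.000e-03  4.360e-01] q7 [-0.345  0.096  0.436 -1.634] F [-0.5 -2.1  1.3] T [-0.29  0.28  0.  ] w 35.9 ff 62.2
```

>>> send_rows(
  twist=[
    [0,0,-7],
    [0,0,-7],
    [0,0,-7],
    [0,0,-7],
    [0,0,-7],
  ],
  travel=[
    [0,0,-0.02],
    [0,0,-0.01],
    [0,0,-0.02],
    [0,0,-0.02],
    [0,0,-0.02],
  ],
  hand=[2.5,2.5,2.5,2.5,2.5],
)

```text
clock: 11.42
ee_pos: [502.7, 151.0, 108.4]
eef_rot: [3.141, -0.001, 1.046]
wrist_force: [-1.2, -1.1, 2.3]
gripper_width: 36.0
finger_force: 62.2
```

>>> send_rows(
  twist=[
    [0,0,-7],
    [0,0,-7],
    [0,0,-7],
    [0,0,-7],
    [0,0,-7],
  ],
  travel=[
    [0,0,-0.02],
    [0,0,-0.02],
    [0,0,-0.02],
    [0,0,-0.02],
    [0,0,-0.02],
  ],
  hand=[2.5,2.5,2.5,2.5,2.5],
)

```text
clock: 11.83
ee_pos: [502.7, 150.9, 109.3]
eef_rot: [3.141, -0.0, 1.657]
wrist_force: [-1.3, -1.9, 1.4]
gripper_width: 35.6
finger_force: 62.1
```

```bash
python3 -c "
from h import *
st()"
```

```text
t 11.83 p [502.7 150.9 109.3] rot [ 3.141 -0.     1.657] q7 [-0.104  0.47   0.513 -0.795] F [-1.3 -1.9  1.4] T [-0.58  0.32  0.04] w 35.6 ff 62.1
```

>>> send_rows(
  twist=[
    [0,0,-7],
    [0,0,-7],
    [0,0,-7],
    [0,0,0],
    [0,0,0],
  ],
  travel=[
    [0,0,-0.02],
    [0,0,-0.01],
    [0,0,-0.02],
    [0,0,0],
    [0,0,0],
  ],
  hand=[2.5,2.5,2.5,2.5,2.5],
)

```text
clock: 12.25
ee_pos: [502.6, 150.7, 109.8]
eef_rot: [3.141, -0.0, 2.014]
wrist_force: [-0.6, -3.1, 2.6]
gripper_width: 35.8
finger_force: 62.1
```

>>> send_rows(
  twist=[
    [0,0,-7],
    [0,0,-7],
    [0,0,0],
    [0,0,0],
  ],
  travel=[
    [0,0,-0.02],
    [0,0,-0.01],
    [0,0,0],
    [0,0,0],
  ],
  hand=[2.5,2.5,2.5,2.5],
)

```text
clock: 12.58
ee_pos: [502.4, 150.9, 110.1]
eef_rot: [3.141, 0.0, 2.256]
wrist_force: [-0.7, -3.0, 4.4]
gripper_width: 36.0
finger_force: 62.1
```

```bash
python3 -c "
from h import *
st()"
```

```text
t 12.58 p [502.4 150.9 110.1] rot [3.141 0.    2.256] q7 [ 0.012  0.622  0.576 -0.35 ] F [-0.7 -3.   4.4] T [-0.74  0.02  0.05] w 36.0 ff 62.1
```

>>> send_rows(
  twist=[
    [0,0,-7],
    [0,0,-5],
    [0,0,0],
    [0,0,0],
  ],
  travel=[
    [0,0,-0.02],
    [0,0,-0.02],
    [0,0,0],
    [0,0,0],
  ],
  hand=[2.5,2.5,2.5,2.5],
)

```text
clock: 12.92
ee_pos: [502.2, 150.9, 110.5]
eef_rot: [3.141, 0.0, 2.465]
wrist_force: [0.9, -3.7, 3.4]
gripper_width: 36.0
finger_force: 62.1
```

>>> send_rows(
  twist=[
    [0,0,-7],
    [0,0,-5],
    [0,0,0],
    [0,0,0],
  ],
  travel=[
    [0,0,-0.02],
    [0,0,-0.01],
    [0,0,0],
    [0,0,0],
  ],
  hand=[2.5,2.5,2.5,2.5],
)

```text
clock: 13.25
ee_pos: [502.1, 150.9, 110.7]
eef_rot: [-3.141, -0.0, 2.675]
wrist_force: [0.9, -3.3, 2.1]
gripper_width: 36.0
finger_force: 61.9
```

```bash
python3 -c "
from h import *
st()"
```

```text
t 13.25 p [502.1 150.9 110.7] rot [-3.141 -0.     2.675] q7 [ 0.087  0.713  0.629 -0.025] F [ 0.9 -3.3  2.1] T [-0.83 -0.27  0.01] w 36.0 ff 61.9
```

>>> send_rows(
  twist=[
    [0,0,-6],
    [0,0,0],
    [0,0,0],
  ],
  travel=[
    [0,0,-0.01],
    [0,0,0],
    [0,0,0],
  ],
  hand=[2.5,2.5,2.5],
)

```text
clock: 13.5
ee_pos: [502.0, 150.9, 110.8]
eef_rot: [-3.141, -0.0, 2.78]
wrist_force: [1.8, -4.2, 2.6]
gripper_width: 35.9
finger_force: 61.9
```

>>> send_rows(
  twist=[
    [0,0,-6],
    [0,0,0],
    [0,0,0],
  ],
  travel=[
    [0,0,-0.01],
    [0,0,0],
    [0,0,0],
  ],
  hand=[2.5,2.5,2.5],
)

```text
clock: 13.75
ee_pos: [501.9, 150.8, 110.8]
eef_rot: [-3.141, -0.0, 2.885]
wrist_force: [2.2, -3.7, -0.4]
gripper_width: 35.9
finger_force: 61.8
```

>>> send_rows(
  twist=[
    [0,0,-6],
    [0,0,0],
    [0,0,0],
  ],
  travel=[
    [0,0,0],
    [0,0,0],
    [0,0,0],
  ],
  hand=[2.5,2.5,2.5],
)

```text
clock: 14.0
ee_pos: [501.9, 150.8, 110.8]
eef_rot: [-3.141, -0.001, 2.99]
wrist_force: [2.8, -4.1, -2.5]
gripper_width: 35.7
finger_force: 61.6
```

```bash
python3 -c "
from h import *
st()"
```

```text
t 14.0 p [501.9 150.8 110.8] rot [-3.141e+00 -1.000e-03  2.990e+00] q7 [0.139 0.776 0.672 0.227] F [ 2.8 -4.1 -2.5] T [-1.06 -0.55  0.01] w 35.7 ff 61.6
```

>>> send_rows(
  twist=[
    [0,0,-6],
    [0,0,-6],
    [0,0,0],
    [0,0,0],
  ],
  travel=[
    [0,0,0.02],
    [0,0,0.05],
    [0,0,0.05],
    [0,0,0],
  ],
  hand=[2.5,2.5,2.5,2.5],
)

```text
clock: 14.33
ee_pos: [501.8, 150.8, 109.3]
eef_rot: [3.142, -0.001, -3.085]
wrist_force: [2.2, -3.8, -5.5]
gripper_width: 35.8
finger_force: 61.4
```

```bash
python3 -c "
from h import *
st()"
```

```text
t 14.33 p [501.8 150.8 109.3] rot [ 3.142e+00 -1.000e-03 -3.085e+00] q7 [0.169 0.817 0.7   0.394] F [ 2.2 -3.8 -5.5] T [-1.04 -0.88 -0.01] w 35.8 ff 61.4
```

>>> send_rows(
  twist=[
    [0,0,0],
    [0,0,0],
    [0,0,0],
    [0,0,0],
    [0,0,0],
  ],
  travel=[
    [-0.02,-0.04,0.15],
    [0,0,0.15],
    [0,0,0.15],
    [0,0,0.1],
    [0,0,0],
  ],
  hand=[2.5,2.5,2.5,2.5,2.5],
)

```text
clock: 14.75
ee_pos: [502.0, 150.8, 104.0]
eef_rot: [-3.142, -0.0, -3.079]
wrist_force: [2.6, -3.3, -4.8]
gripper_width: 36.0
finger_force: 61.3
```

```bash
python3 -c "
from h import *
st()"
```

```text
t 14.75 p [502.  150.8 104. ] rot [-3.142 -0.    -3.079] q7 [0.163 0.83  0.691 0.388] F [ 2.6 -3.3 -4.8] T [-0.78 -0.66 -0.02] w 36.0 ff 61.3
```

>>> send_rows(
  twist=[
    [0,0,0],
    [0,0,0],
    [0,0,0],
    [0,0,0],
  ],
  travel=[
    [-0.02,-0.04,0.1],
    [0,0,0.1],
    [0,0,0],
    [0,0,0],
  ],
  hand=[2.5,2.5,2.5,2.5],
)

```text
clock: 15.08
ee_pos: [502.2, 150.7, 102.2]
eef_rot: [3.141, -0.0, -3.078]
wrist_force: [0.3, -0.7, -5.1]
gripper_width: 35.6
finger_force: 61.4
```

>>> send_rows(
  twist=[
    [0,0,0],
    [0,0,0],
    [0,0,0],
    [0,0,0],
  ],
  travel=[
    [0,0,0.05],
    [0,0,0.05],
    [0,0,0],
    [0,0,0],
  ],
  hand=[2.5,2.5,2.5,2.5],
)

```text
clock: 15.42
ee_pos: [502.5, 150.8, 101.9]
eef_rot: [3.141, 0.001, -3.078]
wrist_force: [-0.4, -2.4, 4.6]
gripper_width: 35.7
finger_force: 62.5
```

```bash
python3 -c "
from h import *
st()"
```

```text
t 15.42 p [502.5 150.8 101.9] rot [ 3.141e+00  1.000e-03 -3.078e+00] q7 [0.161 0.836 0.687 0.384] F [-0.4 -2.4  4.6] T [-0.43  0.13 -0.03] w 35.7 ff 62.5
```

>>> send_rows(
  twist=[
    [0,0,0],
    [0,0,0],
    [0,0,0],
    [0,0,-7],
    [0,0,-7],
  ],
  travel=[
    [0,0,0],
    [0,0,0],
    [0,0,0],
    [0,0,0],
    [0,0,0],
  ],
  hand=[5,5.5,5.5,5.5,5.5],
)

```text
clock: 15.83
ee_pos: [502.5, 150.7, 101.5]
eef_rot: [-3.142, 0.001, -2.828]
wrist_force: [-0.5, -0.4, 0.3]
gripper_width: 54.9
finger_force: 0.0
```

>>> send_rows(
  twist=[
    [0,0,-7],
    [0,0,-7],
    [0,0,-7],
    [0,0,-7],
    [0,0,-7],
  ],
  travel=[
    [0,0,0],
    [0,0,0],
    [0,0,0],
    [0,0,0],
    [0,0,0],
  ],
  hand=[5.5,5.5,5.5,5.5,5.5],
)

```text
clock: 16.25
ee_pos: [502.5, 150.5, 101.3]
eef_rot: [3.141, 0.0, -2.217]
wrist_force: [0.4, -0.6, -0.6]
gripper_width: 54.9
finger_force: 0.0
```

>>> send_rows(
  twist=[
    [0,0,-7],
    [0,0,-7],
    [0,0,-7],
    [0,0,-7],
    [0,0,-7],
  ],
  travel=[
    [0,0,0],
    [0,0,0],
    [0,0,0],
    [0,0,0],
    [0,0,0],
  ],
  hand=[5.5,5.5,5.5,5.5,5.5],
)

```text
clock: 16.67
ee_pos: [502.4, 150.5, 101.3]
eef_rot: [3.141, 0.0, -1.606]
wrist_force: [0.9, 0.1, -0.1]
gripper_width: 54.9
finger_force: 0.0
```

>>> send_rows(
  twist=[
    [0,0,-7],
    [0,0,-7],
    [0,0,-7],
    [0,0,-7],
    [0,0,-7],
  ],
  travel=[
    [0,0,0],
    [0,0,0],
    [0,0,0],
    [0,0,0],
    [0,0,0],
  ],
  hand=[5.5,5.5,5.5,5.5,5.5],
)

```text
clock: 17.08
ee_pos: [502.4, 150.4, 101.1]
eef_rot: [3.142, 0.001, -0.995]
wrist_force: [0.6, 0.0, -0.4]
gripper_width: 54.9
finger_force: 0.0
```

```bash
python3 -c "
from h import *
to(502.7,150.8,102); im,d=env.camera('scene'); save('pics/s3.png',cv2.resize(im[80:230,260:410],(600,600)))"
```

```text
t 17.08 p [502.4 150.4 101.1] rot [ 3.142e+00  1.000e-03 -9.950e-01] q7 [0.359 1.073 0.992 2.225] F [ 0.6  0.  -0.4] T [0.01 0.02 0.02] w 54.9 ff 0.0
cm tool [-0.01 -0.05 -0.09]
```

View pics/s3.png

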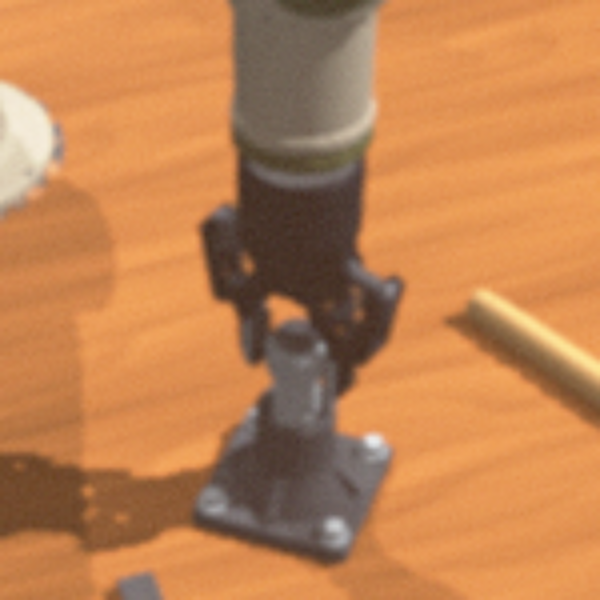

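The screw stands in the base with its hexagon at ~(298,390), slightly leaning between open fingers at (252,345) and (345,370). Regripping.

>>> send_rows(
  twist=[
    [0,0,-0.7],
    [0,0,0],
    [0,0,0],
    [0,0,0],
    [0,0,0],
  ],
  travel=[
    [0,-0.03,-0.08],
    [0,0,0],
    [0,0,0],
    [0,0,0],
    [0,0,0],
  ],
  hand=[5,3,2.5,2.5,2.5],
)

```text
clock: 17.55
ee_pos: [502.9, 150.7, 102.4]
eef_rot: [-3.141, -0.0, -0.99]
wrist_force: [0.3, -0.0, 4.4]
gripper_width: 35.4
finger_force: 59.9
```

```bash
python3 -c "
from h import *
st()"
```

```text
t 17.55 p [502.9 150.7 102.4] rot [-3.141 -0.    -0.99 ] q7 [0.359 1.071 0.993 2.232] F [ 0.3 -0.   4.4] T [-0.03  0.01 -0.05] w 35.4 ff 59.9
```

>>> send_rows(
  twist=[
    [0,0,7],
    [0,0,7],
    [0,0,7],
    [0,0,7],
    [0,0,7],
  ],
  travel=[
    [0,0,0.02],
    [0,0,0.02],
    [0,0,0.02],
    [0,0,0.02],
    [0,0,0.02],
  ],
  hand=[2.5,2.5,2.5,2.5,2.5],
)

```text
clock: 17.97
ee_pos: [502.8, 150.7, 101.4]
eef_rot: [-3.141, 0.0, -1.607]
wrist_force: [-0.8, -0.3, 3.9]
gripper_width: 35.3
finger_force: 59.8
```

>>> send_rows(
  twist=[
    [0,0,7],
    [0,0,7],
    [0,0,7],
    [0,0,7],
    [0,0,7],
  ],
  travel=[
    [0,0,0.02],
    [0,0,0.02],
    [0,0,0.02],
    [0,0,0.02],
    [0,0,0.02],
  ],
  hand=[2.5,2.5,2.5,2.5,2.5],
)

```text
clock: 18.38
ee_pos: [502.7, 150.6, 100.4]
eef_rot: [-3.141, 0.0, -2.217]
wrist_force: [-0.7, -0.9, 4.1]
gripper_width: 35.6
finger_force: 59.8
```

```bash
python3 -c "
from h import *
st()"
```

```text
t 18.38 p [502.7 150.6 100.4] rot [-3.141  0.    -2.217] q7 [0.25  0.945 0.792 1.135] F [-0.7 -0.9  4.1] T [-0.1   0.14 -0.01] w 35.6 ff 59.8
```

Winding in cleanly; continuing.

>>> send_rows(
  twist=[
    [0,0,7],
    [0,0,7],
    [0,0,7],
    [0,0,7],
    [0,0,7],
  ],
  travel=[
    [0,0,0.02],
    [0,0,0.02],
    [0,0,0.02],
    [0,0,0.02],
    [0,0,0.02],
  ],
  hand=[2.5,2.5,2.5,2.5,2.5],
)

```text
clock: 18.8
ee_pos: [502.7, 150.7, 99.5]
eef_rot: [-3.142, 0.001, -2.828]
wrist_force: [-1.9, 0.7, 4.4]
gripper_width: 35.3
finger_force: 59.9
```

>>> send_rows(
  twist=[
    [0,0,7],
    [0,0,7],
    [0,0,7],
    [0,0,7],
    [0,0,7],
  ],
  travel=[
    [0,0,0.02],
    [0,0,0.02],
    [0,0,0.02],
    [0,0,0.02],
    [0,0,0.02],
  ],
  hand=[2.5,2.5,2.5,2.5,2.5],
)

```text
clock: 19.22
ee_pos: [502.7, 150.8, 98.5]
eef_rot: [3.141, 0.001, 2.844]
wrist_force: [-0.3, 0.5, 3.8]
gripper_width: 35.6
finger_force: 59.8
```

>>> send_rows(
  twist=[
    [0,0,7],
    [0,0,7],
    [0,0,7],
    [0,0,7],
    [0,0,7],
  ],
  travel=[
    [0,0,0.02],
    [0,0,0.02],
    [0,0,0.02],
    [0,0,0.02],
    [0,0,0.01],
  ],
  hand=[2.5,2.5,2.5,2.5,2.5],
)

```text
clock: 19.63
ee_pos: [502.8, 150.8, 97.5]
eef_rot: [3.141, 0.0, 2.233]
wrist_force: [-1.0, 0.2, 2.1]
gripper_width: 35.8
finger_force: 59.6
```

```bash
python3 -c "
from h import *
st()"
```

```text
t 19.63 p [502.8 150.8  97.5] rot [3.141 0.    2.233] q7 [-0.034  0.607  0.531 -0.355] F [-1.   0.2  2.1] T [ 0.08  0.17 -0.01] w 35.8 ff 59.6
```

>>> send_rows(
  twist=[
    [0,0,7],
    [0,0,7],
    [0,0,7],
    [0,0,7],
    [0,0,7],
  ],
  travel=[
    [0,0,0.02],
    [0,0,0.02],
    [0,0,0.02],
    [0,0,0.02],
    [0,0,0.02],
  ],
  hand=[2.5,2.5,2.5,2.5,2.5],
)

```text
clock: 20.05
ee_pos: [502.9, 150.8, 96.5]
eef_rot: [3.141, -0.0, 1.622]
wrist_force: [0.6, 0.4, 3.3]
gripper_width: 35.7
finger_force: 59.8
```

>>> send_rows(
  twist=[
    [0,0,7],
    [0,0,7],
    [0,0,7],
    [0,0,7],
    [0,0,7],
  ],
  travel=[
    [0,0,0.02],
    [0,0,0.02],
    [0,0,0.02],
    [0,0,0.02],
    [0,0,0.02],
  ],
  hand=[2.5,2.5,2.5,2.5,2.5],
)

```text
clock: 20.47
ee_pos: [502.9, 150.7, 95.6]
eef_rot: [3.141, -0.001, 1.011]
wrist_force: [-0.0, 0.9, 4.0]
gripper_width: 35.5
finger_force: 59.8
```

>>> send_rows(
  twist=[
    [0,0,7],
    [0,0,7],
    [0,0,7],
    [0,0,7],
    [0,0,7],
  ],
  travel=[
    [0,0,0.02],
    [0,0,0.02],
    [0,0,0.02],
    [0,0,0.02],
    [0,0,0.02],
  ],
  hand=[2.5,2.5,2.5,2.5,2.5],
)

```text
clock: 20.88
ee_pos: [502.9, 150.7, 94.6]
eef_rot: [3.142, -0.001, 0.4]
wrist_force: [0.9, -0.4, 4.8]
gripper_width: 35.9
finger_force: 59.8
```

```bash
python3 -c "
from h import *
st()"
```

```text
t 20.88 p [502.9 150.7  94.6] rot [ 3.142e+00 -1.000e-03  4.000e-01] q7 [-0.381  0.037  0.402 -1.607] F [ 0.9 -0.4  4.8] T [0.04 0.09 0.  ] w 35.9 ff 59.8
```

>>> send_rows(
  twist=[
    [0,0,7],
    [0,0,7],
    [0,0,7],
    [0,0,7],
    [0,0,7],
  ],
  travel=[
    [0,0,0.02],
    [0,0,0.02],
    [0,0,0.02],
    [0,0,0.02],
    [0,0,0.02],
  ],
  hand=[2.5,2.5,2.5,2.5,2.5],
)

```text
clock: 21.3
ee_pos: [503.0, 150.7, 93.6]
eef_rot: [-3.141, -0.001, -0.21]
wrist_force: [-0.4, 0.5, 4.6]
gripper_width: 35.8
finger_force: 59.8
```

>>> send_rows(
  twist=[
    [0,0,7],
    [0,0,7],
    [0,0,7],
    [0,0,0],
    [0,0,0],
  ],
  travel=[
    [0,0,0.02],
    [0,0,0.02],
    [0,0,0.02],
    [0,0,0],
    [0,0,0],
  ],
  hand=[2.5,2.5,2.5,2.5,2.5],
)

```text
clock: 21.72
ee_pos: [503.1, 150.8, 93.0]
eef_rot: [-3.141, -0.001, -0.571]
wrist_force: [0.1, -0.0, 6.5]
gripper_width: 35.5
finger_force: 60.3
```

>>> send_rows(
  twist=[
    [0,0,0],
    [0,0,0],
    [0,0,0],
  ],
  travel=[
    [0,0,0],
    [0,0,0],
    [0,0,0],
  ],
  hand=[2.5,2.5,2.5],
)

```text
clock: 21.97
ee_pos: [503.1, 150.7, 93.0]
eef_rot: [-3.141, -0.001, -0.571]
wrist_force: [-0.1, -0.3, 5.5]
gripper_width: 35.3
finger_force: 60.2
```

```bash
python3 -c "
from h import *
st(); im,d=env.camera('scene'); save('pics/s4.png',cv2.resize(im[80:230,260:410],(600,600)))
P=pts('scene',d)[80:230,260:410].reshape(-1,3)
q=P[(np.hypot(P[:,0]-503,P[:,1]-150)<23)&(P[:,2]>84)&(P[:,2]<140)]
print(np.histogram(q[:,2],bins=range(84,142,4)))"
```

```text
t 21.97 p [503.1 150.7  93. ] rot [-3.141e+00 -1.000e-03 -5.710e-01] q7 [-0.555 -0.319  0.404 -2.213] F [-0.1 -0.3  5.5] T [ 0.04  0.02 -0.03] w 35.3 ff 60.2
(array([14, 13,  4,  1, 11, 17, 18, 18, 18, 31, 35, 33, 64,  2]), array([ 84,  88,  92,  96, 100, 104, 108, 112, 116, 120, 124, 128, 132,
       136, 140]))
```

View pics/s4.png

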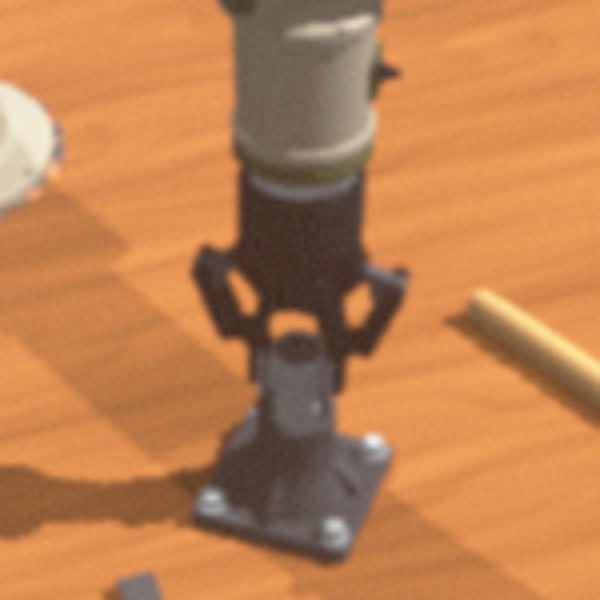

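The screw is upright and gripped, with its top face at (297,347), about 133 mm high. That puts the lower end about 59 mm below the mouth.

```bash
python3 -c "
from h import *
print(env.close_job())"
```

```text
the job is handed in; nothing more can be done
None
```

I handed the job in at about 22 s: the screw dropped over the thread start, was wound forward about 330° and is still gripped upright, lower end about 59 mm below the mouth; no verdict came back.

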